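# Pack hexagonal steel blanks under the bridge of a loading plate

### The arm

A 6-joint arm with a two-finger parallel gripper is mounted at the origin on a cart in front of the work surface, level with it; the furniture and walls round the work are solid. World frame = base frame: x ahead of the robot, y to its left, z up, the work surface at z = 0. Lengths are in m, angles in rad, forces in N, time in s.
With the tool pointing down it reaches from about 0.325 to 0.9 m from the base axis. Payload 6.1 kg.
Tool frame: the origin (TCP) lies midway between the tips of the shut fingers; the grasp point (between the pads) lies 19 mm behind it (env.tcp_to_grasp is the distance from the TCP to the grasp point, in m); z points along the fingers, y is the direction in which the jaws open and shut (so a half turn about z gives the same grasp; the last joint's range is limited). The gripper opens to 85 mm and grips with 20 to 120 N. Pads are 22 mm wide; open, the fingers measure 114 mm over their backs; the gripper's body (76 mm by 85 mm) begins 54 mm behind the grasp point. The pads swing forward as they close: fully open they stand 13 mm farther back than shut.
Start: joints at [-1.361, 0.22, 1.526, -0, 1.395, -0.126], TCP at [0.206, -0.59, 0.231] pointing down, gripper open.
Joint ranges: [-2.98, 2.98], [-0.91, 2.08], [0.09, 2.57], [-1.24, 4.39], [0.2, 2.65], [-2.68, 2.68]. Speed limits (rad/s): [2.57, 2.57, 3.01, 3.14, 3.14, 3.14].

### API

Orientations are given as a unit quaternion [x, y, z, w].
In Python, from bench import env gives the robot as it stands.
- The arm moves only by the shell command python3 -m pendant 'ROWS' [FORCE]. ROWS is JSON, a list of rows, each a list of 5 numbers: the shift along the tool's x, y, z in m, then the turn about the tool's z in degrees, then the finger opening in m, from 0 to 0.0854. A call has exactly 5 rows; each row is the pose to reach, as a shift and turn from the pose commanded when the call began, along the tool's axes at that moment; what a row does not reach only later rows make up. A row lasts 1/12 s, in which the tool goes at most 41.7 mm and 7.16 degrees, less where a joint would pass 70% of its speed; a pose out of reach is approached as far as the arm can. A call with a gripper value outside its range is refused whole. The fingers move at their own pace and stop on an object; FORCE is the grip in N (left out, the last holds). Time passes only in rows, so rows that repeat a pose let the fingers close, or fill a call up. It gives the time, the measured TCP pose, the force and the opening at its end, in the units of the state.
- env.sense(): the state, without advancing time (a new reading comes with each control period).
- env.get_image(name): name is "scene" or "side" or "wrist"; returns the picture (420x560x3 uint8, red, green, blue); there is no depth.
- env.calibration(name): a dict with "camera_matrix" (3x3 intrinsics, pixels), "R" (3x3) and "t" (3): a world point X has camera coordinates R X + t; the wrist camera has in their place "mount" (4x4, takes a point from camera to tool coordinates, whose origin is the TCP and whose axes are the flange's). Camera axes: x right, y down, z forward; pixel columns grow to the right and rows downward; lengths in m; the calibration is good to about 2 mm. A picture is of the moment at which its call begins: read the wrist's pose just before it. calibration takes no time and is no camera call.
- env.hand_in(): hands the job in, once; it reports no verdict.
The state is a dict: "clock": time; "qpos": joint angles; "joint_velocities": joint speeds; "joint_efforts": joint torques, N m; "tcp_pos": TCP position; "eef_rot": TCP orientation; "force": force on the tool from outside, world axes, zero at the start; "torque": the same for the moment, N m; "opening": finger opening in m.
Only numpy, scipy, OpenCV 4.12 (cv2) and the standard library are available. Lean on these libraries where they do the work, as an engineer would, in place of code of your own. Each camera call takes 0.05 s, during which the arm holds its last target.

### The job

Load the loading plate with the three hexagonal steel blanks (one is already on it, not yet home), lying flat and close-packed: two in the back row under the bridge, each with a side face flush against the back wall, and the third nested in the notch between those two with its side faces touching both. Slide them home gently, without ramming or forcing them against its walls, and leave the round specimen mounts, the loupe and the grease tin where they stand.

Things in the scene. Friction and masses are not known exactly. Their poses are not given: they have to be found in the camera images.
- plate_floor (a point): fixed aluminium loading plate; the point is on its floor (8 mm above the bench) at the foot of the back wall's inner face, half-way along; x points square into the wall, y left along it, z up. Floor from x = 0 to -122 mm, open front, no lip. Side walls' inner faces at y = +-60 mm (8 mm thick): 12 mm high over x = -70 to -30, full height under the bridge; sides open in front of x = -70
- plate_bridge (a point): dark steel bridge fixed across the back of the plate: the point is the middle of its front lower edge, 30 mm in front of the back wall and 24 mm above the floor (4 mm above a blank's top); axes as plate_floor. It covers all from here back to the wall, 136 mm wide; its top is 8 mm higher, screw heads 3 mm more. A blank pushed into the notch can jam on one neighbour: then it needs a nudge sideways
- plate_nest (a point): on the plate's floor, where the third blank's centre comes when the back row is evenly spaced: 40 mm in front of the back wall, y = 0; axes as plate_floor. The back-row centres are then 20 mm in front of the wall at y = +-35 mm; all blanks have a pair of faces square to x. The blanks have about 4 mm of sideways play in all, shared anyhow, so the third may end 4 mm off or deeper
- hex_a_mid (a point): hexagonal steel blank, 40 mm across flats (46.2 over corners, side faces 23.1 mm wide), 20 mm high, about 0.17 kg; the point is its centre; z up, x square to a pair of side faces; lying on the plate's left half near the back, partly under the bridge, short of the back wall and turned a little askew; the three blanks are alike and may go in any place
- hex_b_mid (a point): hexagonal steel blank, 40 mm across flats (46.2 over corners, side faces 23.1 mm wide), 20 mm high, about 0.17 kg; the point is its centre; z up, x square to a pair of side faces; lying flat on the bench; the three blanks are alike and may go in any place
- hex_c_mid (a point): hexagonal steel blank, 40 mm across flats (46.2 over corners, side faces 23.1 mm wide), 20 mm high, about 0.17 kg; the point is its centre; z up, x square to a pair of side faces; lying flat on the bench; the three blanks are alike and may go in any place
- mount_dark_mid (a point): black round specimen mount, 30 mm diameter, 18 mm high; the point is its centre; bystander, to be left where it stands
- mount_pale_mid (a point): cream round specimen mount, 30 mm diameter, 14 mm high; the point is its centre; bystander, to be left where it stands
- loupe_1_mid (a point): black and white stand loupe, 40 mm diameter, 43 mm high; the point is its centre; bystander, to be left where it stands
- tin_mid (a point): round white grease tin, 53 mm diameter, 26 mm high; the point is its centre; bystander, to be left where it stands
Things that resemble listed ones, but are neither listed nor needed, are in the scene too. Of the things that look like the part that bears plate_floor, the smaller one is meant.

How it is judged:
At the end, for the whole second after the job is handed in: All three blanks lie flat and at rest on the plate, faces square to the back wall (within 0.08 rad, any of the six ways round); two are flush with the back wall (centres at most 22 mm from it) and the third touches both (its centre at most 41.5 mm from each of theirs) ((angle between the x axis of hex_a_mid and the x axis of plate_floor, either way round below 0.08 rad or angle between the x axis of hex_a_mid and the x axis of plate_floor, either way round between 0.967 and 1.127 rad) and z of hex_a_mid in the frame of plate_floor between 0.008 and 0.012 m and angle between each of hex_a_mid, hex_b_mid, hex_c_mid's own z axis and vertical below 0.06 rad and linear speed of each of hex_a, hex_b, hex_c below 0.01 m/s and (angle between the x axis of hex_b_mid and the x axis of plate_floor, either way round below 0.08 rad or angle between the x axis of hex_b_mid and the x axis of plate_floor, either way round between 0.967 and 1.127 rad) and z of hex_b_mid in the frame of plate_floor between 0.008 and 0.012 m and (angle between the x axis of hex_c_mid and the x axis of plate_floor, either way round below 0.08 rad or angle between the x axis of hex_c_mid and the x axis of plate_floor, either way round between 0.967 and 1.127 rad) and z of hex_c_mid in the frame of plate_floor between 0.008 and 0.012 m and ((x of each of hex_b_mid, hex_c_mid in the frame of plate_floor above -0.022 m and horizontal distance between hex_a_mid and hex_b_mid below 0.0415 m and horizontal distance between hex_a_mid and hex_c_mid below 0.0415 m) or (x of each of hex_a_mid, hex_c_mid in the frame of plate_floor above -0.022 m and horizontal distance between hex_b_mid and hex_a_mid below 0.0415 m and horizontal distance between hex_b_mid and hex_c_mid below 0.0415 m) or (x of each of hex_a_mid, hex_b_mid in the frame of plate_floor above -0.022 m and horizontal distance between hex_c_mid and hex_a_mid below 0.0415 m and horizontal distance between hex_c_mid and hex_b_mid below 0.0415 m))).
It fails at once if a blank was forced against the walls or bridge of the plate (more than 40 N) (contact force between any of hex_a, hex_b, hex_c and plate_walls above 40 N).
It fails at once if a bystander was moved by more than 15 mm (distance of any of mount_dark_mid, mount_pale_mid, loupe_1_mid, tin_mid from where it was at the start of the episode above 0.015 m).
It also fails if it takes over 72 s, if anything falls off the work surface, if the arm or the gripper's body presses on something with over 40 N, if the wrist force passes 120 N, or if a joint passes its speed limit or range.

## Working session

There is one attempt and no reset: what is moved stays moved. The work goes in short steps, Python scripts to look and compute and a shell command to move; the robot and the scene stay as the last step left them, time stands still between calls to the robot, and variables do not carry over. Pictures are saved under pics/ and viewed, and the job is handed in when it is done.

```bash
ls; mkdir -p pics
python3 - <<'E'
from bench import env
import cv2
s=env.sense(); print(s)
for n in ["scene","side","wrist"]:
    im=env.get_image(n); cv2.imwrite(f"pics/{n}0.png",im[:,:,::-1])
    c=env.calibration(n); print(n,{k:(v.tolist() if hasattr(v,'tolist') else v) for k,v in c.items()})
print(env.tcp_to_grasp)
E
```

```text
pics
{'clock': 0.0, 'qpos': array([-1.36108528e+00,  2.21232569e-01,  1.52763194e+00,  2.33218964e-05,
        1.39467827e+00, -1.26111762e-01]), 'joint_velocities': array([ 0.00094374,  0.0002892 ,  0.00109138, -0.0006015 ,  0.00053295,
        0.0014839 ]), 'joint_efforts': array([-8.89022358e-04, -4.96901786e+01, -3.89394557e+01, -2.57908896e-04,
        1.10597091e-02, -1.44224720e-05]), 'tcp_pos': array([ 0.20583573, -0.58949001,  0.23018422]), 'eef_rot': array([ 9.85935845e-01,  1.67121389e-01, -2.92770543e-05, -9.74695302e-04]), 'force': array([-0.23095827, -0.78679629,  0.33563646]), 'torque': array([-0.01732417,  0.01263037,  0.01272983]), 'opening': 0.08538346965050493}
scene {'camera_matrix': [[537.1382004959595, 0.0, 277.5170307508827], [0.0, 537.1382004959595, 208.22000929203864], [0.0, 0.0, 1.0]], 'R': [[-0.5012897813612388, -0.8652737305035882, -0.00315061949543373], [-0.4631872138108548, 0.2714159857493441, -0.8436770517454231], [0.7308667184001053, -0.42146735814308944, -0.5368417885699154]], 't': [0.22544413119534817, 0.33383982954910835, 0.9238684177732955]}
side {'camera_matrix': [[498.57837211928546, 0.0, 282.7848626053501], [0.0, 498.57837211928546, 202.13443010361448], [0.0, 0.0, 1.0]], 'R': [[0.9918112904247738, -0.12595981730890057, 0.0210828985069465], [-0.04014202613272495, -0.4641806181672278, -0.8848304761115826], [0.12123935798207382, 0.876738546056576, -0.4654358601726944]], 't': [-0.5583075553761384, 0.043891816619402335, 1.2355405540691056]}
wrist {'camera_matrix': [[364.394345304222, 0.0, 274.8261998552655], [0.0, 364.394345304222, 208.68026772022213], [0.0, 0.0, 1.0]], 'mount': [[0.0008950128275453077, -0.95723477597451, -0.289310875386782, 0.0734078821791591], [0.9999995994505622, 0.0008587988139159817, 0.0002521176526974759, -0.00028442771237502384], [7.124051836094963e-06, -0.289310985152007, 0.9572351611906144, -0.14341731315538583], [0.0, 0.0, 0.0, 1.0]]}
0.0187
```

View pics/scene0.png

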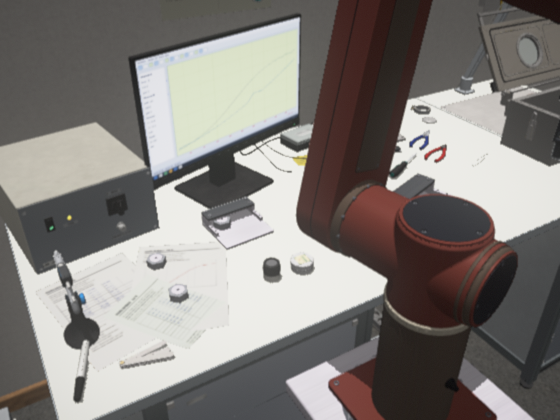

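View pics/side0.png

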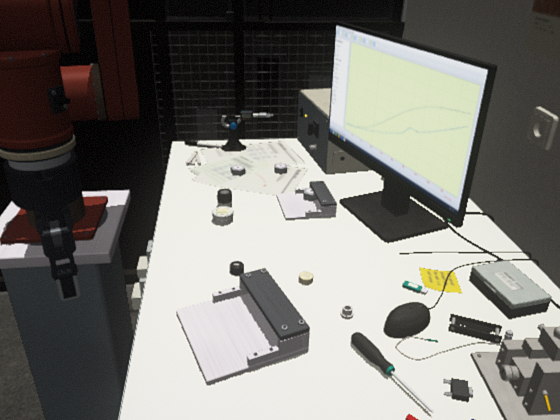

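View pics/wrist0.png

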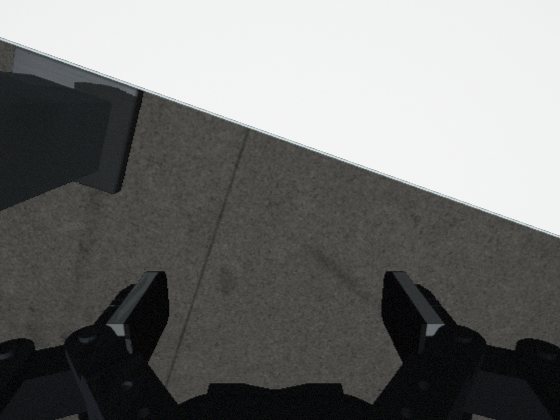

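```bash
cat > h.py <<'E'
from bench import env
import numpy as np, cv2
from scipy.spatial.transform import Rotation as R
def cam(n,s=None):
    c=env.calibration(n);K=np.array(c["camera_matrix"])
    if n=="wrist":
        s=s or env.sense(); M=np.array(c["mount"]);T=np.eye(4);T[:3,:3]=R.from_quat(s["eef_rot"]).as_matrix();T[:3,3]=s["tcp_pos"]
        W=T@M; Rw=W[:3,:3].T; t=-Rw@W[:3,3]
        return K,Rw,t
    return K,np.array(c["R"]),np.array(c["t"])
def ray(C,uv,z):
    K,Rw,t=C; o=-Rw.T@t
    uv=np.atleast_2d(np.array(uv,float)); d=np.c_[uv,np.ones(len(uv))]@np.linalg.inv(K).T@Rw
    return o+d*((z-o[2])/d[:,2])[:,None]
def proj(C,X):
    K,Rw,t=C; p=(np.atleast_2d(X)@Rw.T+t)@K.T; return p[:,:2]/p[:,2:]
def fromtcp(s,X):
    """world points -> tool xy offset (mm) from tcp"""
    return (R.from_quat(s["eef_rot"]).as_matrix().T@(np.atleast_2d(X)-s["tcp_pos"]).T).T*1000
E
python3 - <<'E'
from h import *
for n,p in [("scene",dict(h1=(156,258),h2=(178,290),plate=(232,212),dark=(271,262),tin=(302,258),arm=(80,330))),("side",dict(h1=(237,168),h2=(280,166),plate=(309,200),loupe=(224,196),tin=(222,210),fl=(279,199),fr=(291,219)))]:
    C=cam(n)
    for k,v in p.items(): print(n,k,ray(C,v,0.02).round(3))
a=cv2.imread("pics/scene0.png")[170:370,30:330]; b=cv2.imread("pics/side0.png")[110:240,170:350]
cv2.imwrite("pics/ca.png",cv2.resize(a,(800,533),interpolation=2));cv2.imwrite("pics/cb.png",cv2.resize(b,(800,578),interpolation=2))
E
```

```text
scene h1 [[0.582 0.246 0.02 ]]
scene h2 [[0.452 0.243 0.02 ]]
scene plate [[0.669 0.01  0.02 ]]
scene dark [[0.435 0.025 0.02 ]]
scene tin [[ 0.412 -0.043  0.02 ]]
scene arm [[0.438 0.45  0.02 ]]
side h1 [[0.455 0.237 0.02 ]]
side h2 [[0.585 0.241 0.02 ]]
side plate [[0.634 0.014 0.02 ]]
side loupe [[0.412 0.056 0.02 ]]
side tin [[ 0.405 -0.021  0.02 ]]
side fl [[0.556 0.026 0.02 ]]
side fr [[ 0.572 -0.082  0.02 ]]
```

View pics/ca.png

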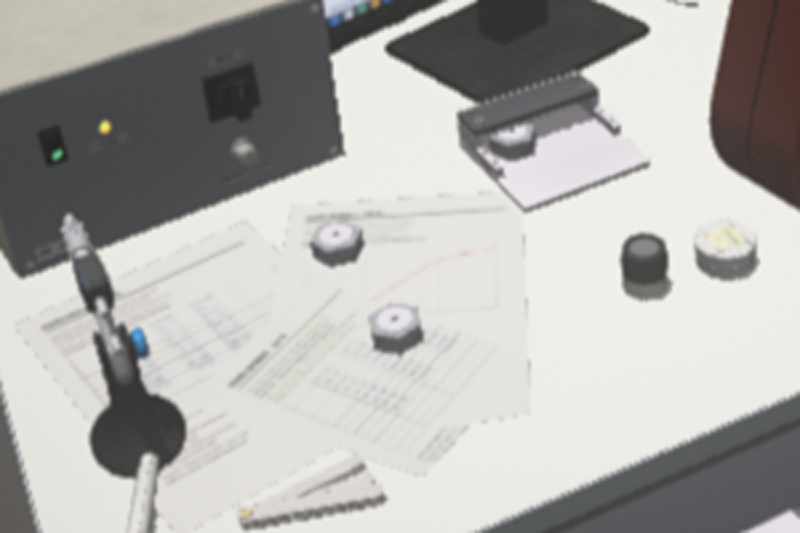

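View pics/cb.png

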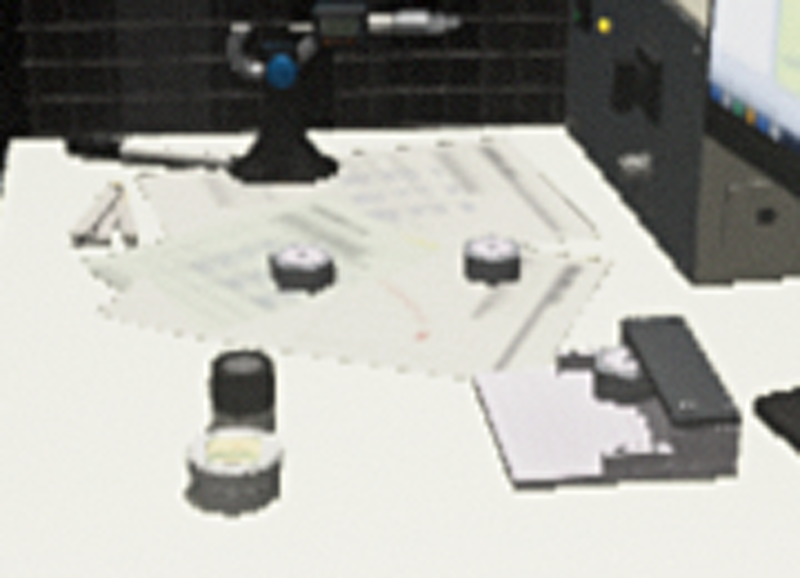

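```bash
python3 -m pendant '[[0.033,-0.025,0,-7,0.0854],[0.066,-0.05,0,-14,0.0854],[0.099,-0.075,0,-21,0.0854],[0.132,-0.1,0,-28,0.0854],[0.165,-0.125,0,-35,0.0854]]'
python3 - <<'E'
from h import *
s=env.sense();print(fromtcp(s,[.6,0,.23]), s["qpos"].round(2))
E
```

```text
clock: 0.57
tcp_pos: [0.321, -0.4159, 0.2309]
eef_rot: [0.889, 0.458, 0.0, -0.0]
force: [0.7, 0.5, -0.3]
opening: 0.0855
[[500.58761118 -14.01430892   1.07648878]] [-1.06 -0.02  1.78  0.    1.38 -0.44]
```

```bash
python3 -m pendant '[[0.041,-0.001,0,-7,0.0854],[0.082,-0.002,0,-14,0.0854],[0.123,-0.003,0,-21,0.0854],[0.164,-0.004,0,-28,0.0854],[0.205,-0.005,0,-35,0.0854]]'
python3 - <<'E'
from h import *
s=env.sense();print(fromtcp(s,[.6,0,.23]), s["qpos"].round(2))
E
```

```text
clock: 0.98
tcp_pos: [0.4369, -0.2465, 0.2313]
eef_rot: [0.71, 0.704, 0.0, 0.0]
force: [-0.2, -0.8, 0.8]
opening: 0.0853
[[247.70322669 161.28719077   1.26099167]] [-0.67 -0.08  1.84 -0.    1.38 -0.66]
```

```bash
python3 -m pendant '[[0.034,0.022,0,0,0.0854],[0.068,0.044,0,0,0.0854],[0.102,0.066,0,0,0.0854],[0.136,0.088,0,0,0.0854],[0.17,0.11,0,0,0.0854]]'; python3 -m pendant '[[0.03,0.02,0,0,0.0854],[0.05,0.03,0,0,0.0854],[0.05,0.03,0,0,0.0854],[0.05,0.03,0,0,0.0854],[0.05,0.03,0,0,0.0854]]'
python3 - <<'E'
from h import *
s=env.sense();print(s["tcp_pos"],s["qpos"].round(2))
cv2.imwrite("pics/w1.png",env.get_image("wrist")[:,:,::-1])
E
```

```text
clock: 1.4
tcp_pos: [0.5491, -0.0779, 0.2312]
eef_rot: [0.712, 0.702, -0.0, -0.0]
force: [1.6, -0.6, -0.5]
opening: 0.0856
clock: 1.82
tcp_pos: [0.5787, -0.0306, 0.2309]
eef_rot: [0.712, 0.703, -0.0, -0.0]
force: [-0.1, -1.1, 0.2]
opening: 0.0855
[ 0.57873624 -0.03062427  0.23089284] [-0.19  0.11  1.65 -0.    1.38 -0.18]
```

View pics/w1.png

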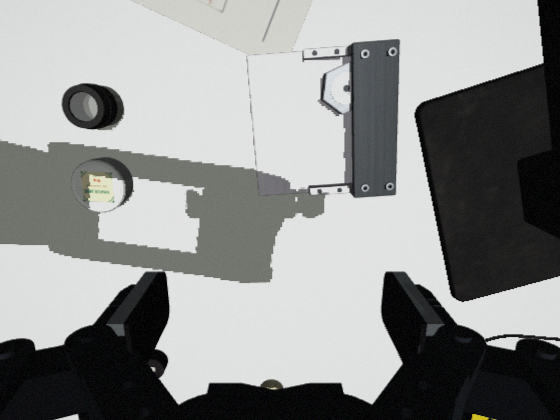

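Run:
```python
from h import *
C=cam("wrist")
im=cv2.imread("pics/w1.png")
print("bridge top L,R corners", ray(C,[(352.5,41.5),(399,39.5),(354,196),(397,194.5)],.040).round(4).tolist())
print("floor front", ray(C,[(247.5,55.5),(259.5,195)],.008).round(4).tolist())
print("screws", ray(C,[(365,54),(392,52),(365,188),(390,187)],.043).round(4).tolist())
cv2.imwrite("pics/w1c.png",cv2.resize(im[20:220,220:440],(770,600*7//6*1 if 0 else 600),interpolation=cv2.INTER_CUBIC))
cv2.imwrite("pics/w1c.png",cv2.resize(im[30:205,235:410],(600,600),interpolation=cv2.INTER_CUBIC))
```

```text
bridge top L,R corners [[0.6451, 0.0878, 0.04], [0.6841, 0.0888, 0.04], [0.6531, -0.0468, 0.04], [0.6937, -0.0458, 0.04]]
floor front [[0.5542, 0.0814, 0.008], [0.5619, -0.053, 0.008]]
screws [[0.6555, 0.0776, 0.043], [0.6781, 0.0788, 0.043], [0.6623, -0.0384, 0.043], [0.6856, -0.0377, 0.043]]
```

View pics/w1c.png

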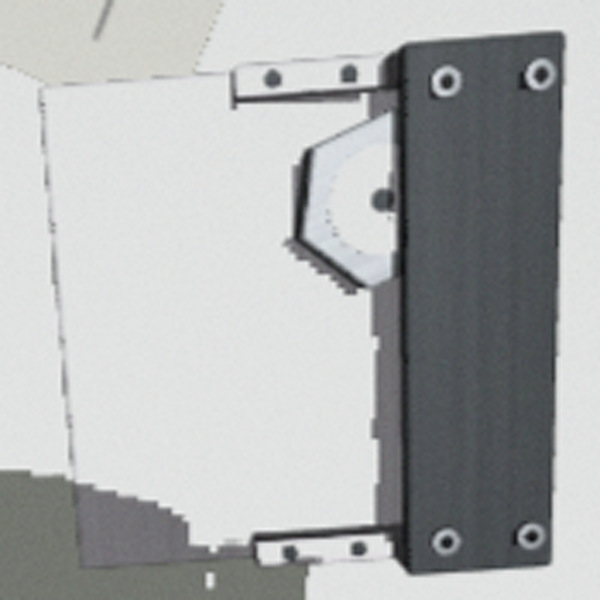

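```bash
cat >> h.py <<'E'
PO=np.array([0.6794,0.0219]);PH=0.06
def toplate(X):
    c,s=np.cos(PH),np.sin(PH); d=np.atleast_2d(X)[:,:2]-PO
    return np.c_[d@[c,s],d@[-s,c]]*1000
def fromplate(p):
    c,s=np.cos(PH),np.sin(PH);p=np.atleast_2d(p)/1000.
    return PO+np.c_[p@[c,-s],p@[s,c]]
E
python3 - <<'E'
from h import *
C=cam("wrist")
f=lambda x,y:(235+x/600*175-.35,30+y/600*175-.35)
print(toplate(ray(C,[f(311,148),f(302,240),f(366,287),f(394,110),f(382,200)],.028)).round(1))
print("loupe etc",ray(C,[(90,106),(100,187),(157,362),(272,386)],.02).round(3).tolist())
E
```

```text
[[-52.3  45.4]
 [-55.4  22.6]
 [-38.7   9.3]
 [-30.6  53. ]
 [-34.1  31.2]]
loupe etc [[0.406, 0.038, 0.02], [0.403, -0.04, 0.02], [0.438, -0.249, 0.02], [0.571, -0.285, 0.02]]
```

```bash
python3 -m pendant '[[0.038,-0.012,0,0,0.0854],[0.076,-0.024,0,0,0.0854],[0.114,-0.036,0,0,0.0854],[0.152,-0.048,0,0,0.0854],[0.19,-0.06,0,0,0.0854]]';python3 -m pendant '[[0.02,0,0,0,0.0854],[0.04,0,0,0,0.0854],[0.04,0,0,0,0.0854],[0.04,0,0,0,0.0854],[0.04,0,0,0,0.0854]]'
python3 - <<'E'
from h import *
C=cam("scene");print("box",ray(C,[(45,262),(158,218)],0).round(2))
s=env.sense();print(s["tcp_pos"],s["qpos"].round(2))
cv2.imwrite("pics/w2.png",env.get_image("wrist")[:,:,::-1])
E
```

```text
clock: 2.28
tcp_pos: [0.521, 0.1603, 0.2315]
eef_rot: [0.713, 0.701, 0.0, 0.0]
force: [1.1, -0.3, -0.3]
opening: 0.0853
clock: 2.7
tcp_pos: [0.5224, 0.199, 0.2313]
eef_rot: [0.712, 0.702, -0.0, 0.0]
force: [-0.8, 0.0, -0.5]
opening: 0.0851
box [[0.72 0.47 0.  ]
 [0.77 0.18 0.  ]]
[0.52235595 0.19903739 0.23129553] [ 0.22  0.06  1.7  -0.    1.38  0.24]
```

View pics/w2.png

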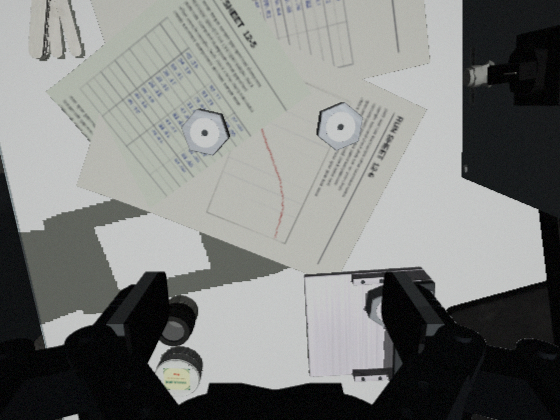

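Run:
```python
from h import *
im=cv2.imread("pics/w2.png")
a=im[95:165,170:240];b=im[95:165,305:375]
cv2.imwrite("pics/w2c.png",np.hstack([cv2.resize(x,(400,400),interpolation=cv2.INTER_CUBIC) for x in(a,b)]))
```

```text
(no output)
```

View pics/w2c.png

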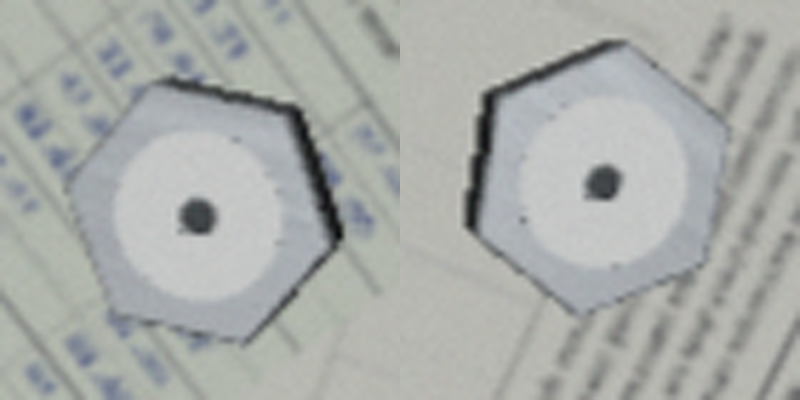

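Run:
```python
from h import *
s=env.sense();C=cam("wrist")
for nm,o,P in [("L",170,[(157,82),(292,110),(335,238),(243,342),(118,315),(68,185)]),("R",305,[(222,42),(328,128),(305,262),(178,312),(74,228),(92,95)])]:
    P=np.array(P)*70/400-.4+[o,95]
    X=ray(C,P,.02); c=X[:,:2].mean(0)
    d=X[:,:2]-c; a=np.degrees(np.arctan2(d[:,1],d[:,0]))
    r=np.hypot(d[:,0],d[:,1])
    m=((a-30)%60); m=np.where(m>30,m-60,m)
    if m.std()>10: m=m%60
    print(nm,c.round(4),r.round(4),m.round(1),"face normal deg",m.mean())
print("yaw",np.degrees(2*np.arctan2(s["eef_rot"][1],s["eef_rot"][0])),s["tcp_pos"])
```

```text
L [0.456  0.2431] [0.0221 0.023  0.0224 0.0223 0.0228 0.0226] [15.6 15.9 18.7 14.2 17.3 17.4] face normal deg 16.50622873919519
R [0.5844 0.2469] [0.0221 0.0224 0.0229 0.0222 0.0222 0.0229] [-7.3 -9.1 -7.4 -7.5 -9.6 -7.1] face normal deg -7.9933303533661935
yaw 89.13626525215376 [0.52245175 0.1989114  0.2312795 ]
```

```bash
python3 -m pendant '[[0.016,0.02,0.02,2,0.0854],[0.033,0.041,0.05,4,0.0854],[0.049,0.0611,0.09,6,0.0854],[0.049,0.0611,0.13,7.1,0.0854],[0.049,0.0611,0.15,7.1,0.0854]]';python3 -m pendant '[[0,0,0,0,0.0854],[0,0,0,0,0.0854],[0,0,0,0,0.0854],[0,0,0,0,0.0854],[0,0,0,0,0.0854]]'
python3 - <<'E'
from h import *
s=env.sense();print(s["tcp_pos"],np.degrees(2*np.arctan2(s["eef_rot"][1],s["eef_rot"][0])),fromtcp(s,[.5844,.2469,.002]).round(1))
cv2.imwrite("pics/w3.png",env.get_image("wrist")[:,:,::-1])
E
```

```text
clock: 3.17
tcp_pos: [0.5831, 0.2469, 0.0765]
eef_rot: [0.755, 0.656, -0.002, -0.001]
force: [-1.3, -1.1, -1.6]
opening: 0.0854
clock: 3.58
tcp_pos: [0.586, 0.2488, 0.0845]
eef_rot: [0.754, 0.657, 0.002, 0.001]
force: [0.4, -0.2, 0.4]
opening: 0.0854
[0.58596251 0.24881921 0.08451014] 82.11217144207431 [[-2.3 -1.7 82.5]]
```

View pics/w3.png

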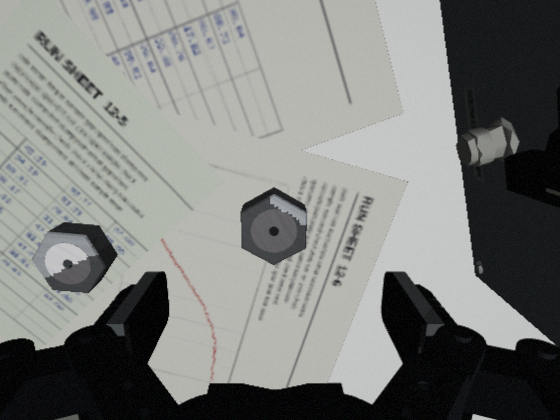

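```bash
python3 - <<'E'
from h import *
s=env.sense();C=cam("wrist",s);print(ray(C,[(274,231)],.02),s["tcp_pos"],fromtcp(s,ray(C,[(274,231)],.02)))
E
python3 -m pendant '[[0,0,0.02,0,0.0854],[0,0,0.045,0,0.0854],[0,0,0.065,0,0.0854],[0,0,0.075,0,0.0854],[0,0,0.079,0,0.0854]]' 40
python3 -m pendant '[[0,0,0,0,0.0854],[0,0,0,0,0.06],[0,0,0,0,0.04],[0,0,0,0,0.03],[0,0,0,0,0.03]]' 40
```

```text
[[0.58462411 0.2460736  0.02      ]] [0.58560405 0.24886881 0.08409764] [[-3.01568963 -0.84243363 64.08959807]]
clock: 4.05
tcp_pos: [0.583, 0.2484, 0.0011]
eef_rot: [0.754, 0.657, -0.001, -0.0]
force: [-0.6, -0.5, 0.3]
opening: 0.0856
clock: 4.47
tcp_pos: [0.585, 0.249, 0.0037]
eef_rot: [0.754, 0.657, 0.001, 0.0]
force: [-6.9, 0.7, 36.3]
opening: 0.0392
```

```bash
python3 -m pendant '[[0,0,-0.002,0,0.03],[0,0,-0.004,0,0.03],[0,0,-0.004,0,0.03],[0,0,-0.004,0,0.03],[0,0,-0.004,0,0.03]]' 40
python3 - <<'E'
from h import *
s=env.sense();print(s["force"],s["torque"],s["opening"],s["tcp_pos"])
E
```

```text
clock: 4.88
tcp_pos: [0.5837, 0.2486, 0.006]
eef_rot: [0.754, 0.657, -0.0, -0.0]
force: [0.2, -0.4, -2.3]
opening: 0.0388
[ 0.19330281 -0.35578595 -2.32888928] [ 0.02761417 -0.02003954  0.01498472] 0.03881575290946207 [0.58371674 0.24858147 0.00604222]
```

Run:
```python
from h import *
s=env.sense();t=fromplate([-82,-35])[0];print(t,fromtcp(s,[*t,.1]).round(1))
```

```text
[ 0.5996463  -0.01795407] [[-261.9   52.2  -93.9]]
```

```bash
python3 -m pendant '[[0,0,-0.03,0,0.03],[-0.02,0.005,-0.06,0,0.03],[-0.06,0.012,-0.085,-3,0.03],[-0.1,0.02,-0.094,-6,0.03],[-0.14,0.028,-0.094,-11.3,0.03]]'
python3 - <<'E'
from h import *
s=env.sense();t=fromplate([-82,-35])[0];print(s["force"],s["opening"],fromtcp(s,[*t,.1]).round(1))
E
```

```text
clock: 5.3
tcp_pos: [0.5944, 0.1105, 0.1038]
eef_rot: [0.684, 0.73, 0.002, 0.002]
force: [0.5, -0.1, -2.4]
opening: 0.0389
[ 0.54218419 -0.12470932 -2.44857944] 0.038870151744313554 [[-128.5   -3.1    3.8]]
```

```bash
python3 -m pendant '[[-0.035,-0.001,0.0,0,0.03],[-0.07,-0.002,0.0,0,0.03],[-0.1,-0.003,0.0,0,0.03],[-0.127,-0.003,0.0,0,0.03],[-0.127,-0.003,0.0,0,0.03]]' 
python3 -m pendant '[[0,0,0,0,0.03],[0,0,0.01,0,0.03],[0,0,0.03,0,0.03],[0,0,0.04,0,0.03],[0,0,0.04,0,0.03]]'
python3 - <<'E'
from h import *
s=env.sense();t=fromplate([-82,-35])[0];print(s["force"],s["opening"],fromtcp(s,[*t,.012]).round(1),np.degrees(2*np.arctan2(s["eef_rot"][1],s["eef_rot"][0])))
cv2.imwrite("pics/w4.png",env.get_image("wrist")[:,:,::-1])
E
```

```text
clock: 5.72
tcp_pos: [0.5971, -0.0211, 0.1002]
eef_rot: [0.687, 0.727, -0.001, 0.001]
force: [-0.1, -0.5, -3.0]
opening: 0.0389
clock: 6.13
tcp_pos: [0.5939, -0.0143, 0.0562]
eef_rot: [0.685, 0.729, -0.002, -0.003]
force: [-1.7, 0.9, -2.8]
opening: 0.039
[-1.68872544  0.87169304 -2.75360505] 0.03896502341219246 [[-4.1  5.8 44.2]] 93.53671574499994
```

View pics/w4.png

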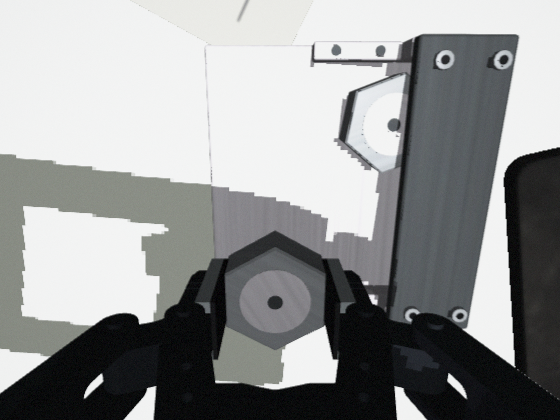

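```bash
python3 -m pendant '[[-0.002,0.003,0,0,0.03],[-0.002,0.003,0.01,0,0.03],[-0.002,0.003,0.02,0,0.03],[-0.002,0.003,0.028,0,0.03],[-0.002,0.003,0.028,0,0.03]]'
python3 - <<'E'
from h import *
for i in range(3):
    s=env.sense();t=fromplate([-82,-35])[0];print(s["force"],fromtcp(s,[*t,.012]).round(1),np.degrees(2*np.arctan2(s["eef_rot"][1],s["eef_rot"][0])))
    env.get_image("wrist")
E
```

```text
clock: 6.6
tcp_pos: [0.5981, -0.0176, 0.0295]
eef_rot: [0.686, 0.728, -0.001, -0.002]
force: [-0.9, 0.9, -2.1]
opening: 0.0392
[-0.92820419  0.94804151 -2.12308118] [[-0.5  1.5 17.5]] 93.4315071354513
[-0.35023303 -0.35077011 -1.27581849] [[-0.4  1.1 18.4]] 93.43500688749425
[-0.51735571 -0.78269315 -2.2365675 ] [[-0.2  0.4 19.2]] 93.4327383402258
```

```bash
python3 -m pendant '[[0,0,0.004,0,0.03],[0,0,0.008,0,0.03],[0,0,0.012,0,0.03],[0,0,0.015,0,0.03],[0,0,0.015,0,0.03]]'
python3 - <<'E'
from h import *
for i in range(3):
    s=env.sense();t=fromplate([-82,-35])[0];print(s["force"],fromtcp(s,[*t,.012]).round(1))
    env.get_image("wrist")
E
```

```text
clock: 7.17
tcp_pos: [0.5993, -0.0178, 0.0161]
eef_rot: [0.686, 0.728, -0.0, -0.001]
force: [-0.4, 1.1, -1.8]
opening: 0.039
[-0.38291936  1.07245947 -1.82899647] [[-0.2  0.4  4.1]]
[-0.74378652  0.33087388 -1.87695116] [[-0.2  0.1  4.5]]
[-1.35406084 -0.71305828 -2.12765783] [[-0.1 -0.2  4.9]]
```

```bash
python3 -m pendant '[[0,0,0.001,0,0.03],[0,0,0.002,0,0.03],[0,0,0.003,0,0.03],[0,0,0.003,0,0.03],[0,0,0.003,0,0.03]]'
python3 - <<'E'
from h import *
s=env.sense();print(s["force"],s["tcp_pos"])
cv2.imwrite("pics/w5.png",env.get_image("wrist")[:,:,::-1])
cv2.imwrite("pics/s5.png",cv2.resize(env.get_image("side")[110:240,170:350,::-1],(800,578),interpolation=2))
E
```

```text
clock: 7.73
tcp_pos: [0.6, -0.0178, 0.0141]
eef_rot: [0.686, 0.728, -0.0, -0.0]
force: [-0.0, 1.2, -1.5]
opening: 0.0393
[-0.03798302  1.19084671 -1.51421849] [ 0.59996357 -0.01784623  0.01408034]
```

View pics/w5.png

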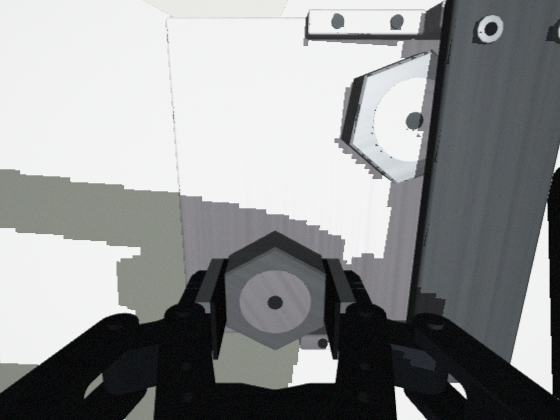

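View pics/s5.png

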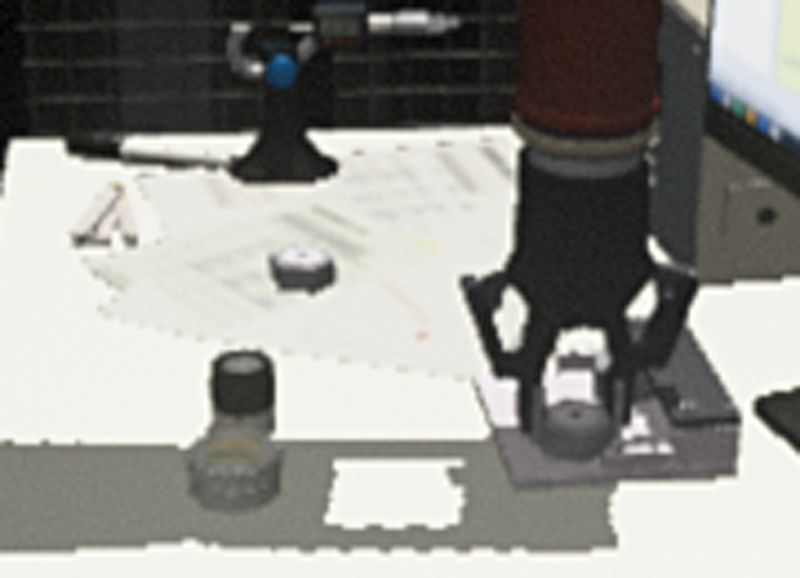

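```bash
python3 -m pendant '[[0,0,0.001,0,0.03],[0,0,0.002,0,0.03],[0,0,0.002,0,0.03],[0,0,0.002,0,0.03],[0,0,0.002,0,0.03]]' ;python3 -m pendant '[[0,0,0.0,0,0.044],[0,0,0.0,0,0.048],[0,0,-0.001,0,0.052],[0,0,-0.002,0,0.054],[0,0,-0.003,0,0.054]]'
python3 - <<'E'
from h import *
s=env.sense();print(s["force"],s["tcp_pos"])
cv2.imwrite("pics/w6.png",env.get_image("wrist")[:,:,::-1])
E
```

```text
clock: 8.25
tcp_pos: [0.6, -0.0178, 0.0121]
eef_rot: [0.686, 0.728, -0.0, -0.0]
force: [-0.6, 0.0, -2.3]
opening: 0.039
clock: 8.67
tcp_pos: [0.6003, -0.0179, 0.0155]
eef_rot: [0.686, 0.728, 0.0, 0.0]
force: [0.3, -0.7, -0.3]
opening: 0.054
[ 0.26212161 -0.72136383 -0.30185102] [ 0.60028361 -0.01786435  0.01550608]
```

View pics/w6.png

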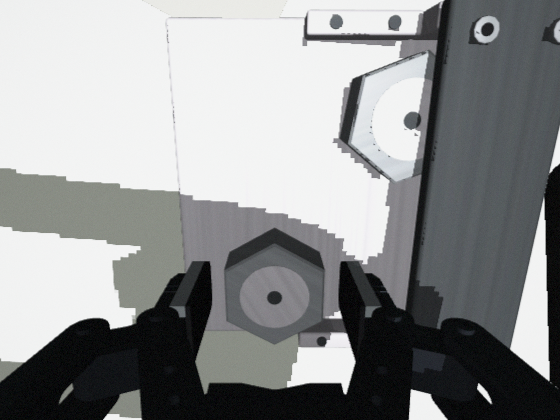

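Run:
```python
from h import *
C=cam("wrist")
print("c",toplate(ray(C,[(274,296.5)],.028)),"corners",toplate(ray(C,[(224,268),(275,243),(325,267),(226,321),(275,343),(323,318)],.028)).round(1).tolist())
print("plate TL,lower floor edge",toplate(ray(C,[(167,18),(185,330),(215,330)],.008)).round(1).tolist())
print("wall top inner L",toplate(ray(C,[(308,37),(308,12),(410,37)],.020)).round(1).tolist(), "R", toplate(ray(C,[(303,333),(340,332),(303,346)],.02)).round(1).tolist())
print("bridge front",toplate(ray(C,[(443,0),(421,210)],.04)).round(1).tolist())
print("A",toplate(ray(C,[(364,75),(356,140),(398,181),(412,120)],.028)).round(1).tolist())
```

```text
c [[-81.90025828 -37.90004145]] corners [[-101.7, -25.2], [-81.5, -14.6], [-61.8, -24.8], [-101.8, -49.4], [-81.5, -60.1], [-61.6, -47.9]]
plate TL,lower floor edge [[-122.0, 67.7], [-124.8, -67.8], [-110.3, -67.8]]
wall top inner L [[-70.1, 59.5], [-70.3, 67.4], [-34.4, 59.6]] R [[-69.0, -60.9], [-52.6, -60.4], [-68.8, -67.7]]
bridge front [[-32.7, 66.5], [-31.6, 2.5]]
A [[-51.5, 46.6], [-52.7, 24.9], [-36.3, 10.0], [-33.6, 31.8]]
```

```bash
python3 -m pendant '[[0,0,0.001,0,0.046],[0,0,0.0015,0,0.04],[0,0,0.0015,0,0.034],[0,0,0.0015,0,0.03],[0,0,0.0015,0,0.03]]' 25; python3 -m pendant '[[0.001,0,0,0,0.03],[0.002,0,0.0,0,0.03],[0.003,0,0,0,0.03],[0.004,0,0,0,0.03],[0.004,0,0,0,0.03]]' 25;  python3 -m pendant '[[0,0,0.0,0,0.03],[0,0,0.0,0,0.044],[0,0,0,0,0.05],[0,0,-0.001,0,0.054],[0,0,-0.001,0,0.054]]'
python3 - <<'E'
from h import *
s=env.sense();C=cam("wrist",s)
print(s["force"],s["tcp_pos"],toplate([s["tcp_pos"]]))
im=env.get_image("wrist");cv2.imwrite("pics/w7.png",cv2.resize(im[220:360,190:350,::-1],(800,700))[:600])
E
```

```text
clock: 9.13
tcp_pos: [0.6001, -0.0179, 0.0138]
eef_rot: [0.686, 0.728, 0.0, 0.0]
force: [-1.4, 0.9, 2.2]
opening: 0.0392
clock: 9.55
tcp_pos: [0.5999, -0.0138, 0.0138]
eef_rot: [0.686, 0.728, 0.0, 0.0]
force: [-0.2, -2.2, 1.3]
opening: 0.0391
clock: 9.97
tcp_pos: [0.5996, -0.0137, 0.0145]
eef_rot: [0.686, 0.728, -0.0, -0.0]
force: [-0.6, 0.1, 0.5]
opening: 0.054
[-0.55627311  0.06045008  0.52492114] [ 0.59957055 -0.01368142  0.01450001] [[-81.81940474 -30.73049794]]
```

View pics/w7.png

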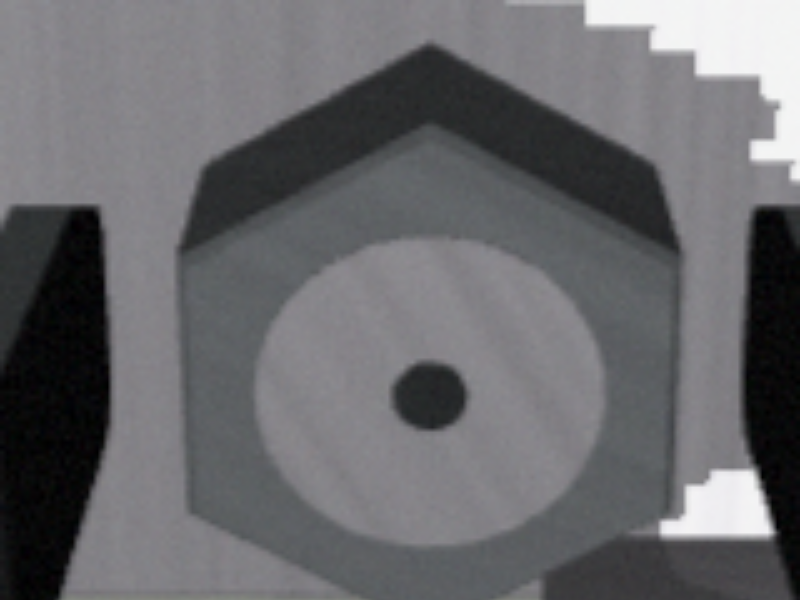

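```bash
python3 -m pendant '[[0,0,-0.015,0,0.054],[0,0,-0.035,0,0.054],[0,-0.005,-0.035,0,0.04],[-0.001,-0.025,-0.035,0,0.02],[-0.003,-0.045,-0.035,0,0]]'; python3 -m pendant '[[0,0,0,0,0],[0,0,0,0,0],[0,0,0.01,0,0],[0,0,0.025,0,0],[0,0,0.035,0,0]]'
python3 - <<'E'
from h import *
s=env.sense()
print(s["force"],s["tcp_pos"],toplate([s["tcp_pos"]]))
im=env.get_image("wrist");cv2.imwrite("pics/w8.png",im[:,:,::-1])
E
```

```text
clock: 10.43
tcp_pos: [0.555, -0.0195, 0.0497]
eef_rot: [0.685, 0.728, 0.0, 0.0]
force: [-0.1, -0.3, -0.3]
opening: 0.0181
clock: 10.85
tcp_pos: [0.5555, -0.0195, 0.0133]
eef_rot: [0.686, 0.728, 0.0, 0.0]
force: [-0.3, 0.8, -0.8]
opening: 0.0004
[-0.3219671   0.79366117 -0.82171908] [ 0.55553673 -0.01949753  0.01329062] [[-126.12274154  -33.89570076]]
```

View pics/w8.png

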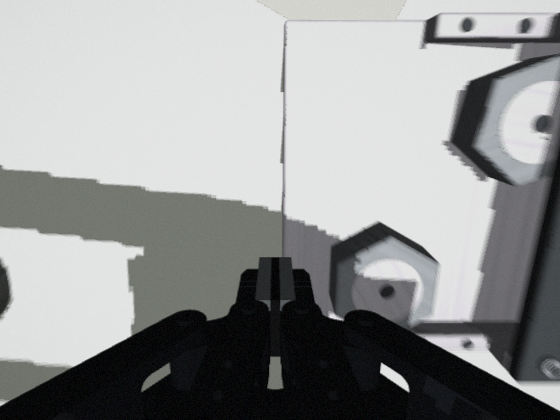

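```bash
python3 -m pendant '[[0,0.006,0,0,0],[0,0.012,0,0,0],[0,0.018,0,0,0],[0,0.024,0,0,0],[0,0.03,0,0,0]]'; python3 -m pendant '[[0,0.005,0,0,0],[0,0.01,0,0,0],[0,0.014,0,0,0],[0,0.017,0,0,0],[0,0.018,0,0,0]]'
python3 - <<'E'
from h import *
s=env.sense()
print(s["force"],s["tcp_pos"],toplate([s["tcp_pos"]]))
im=env.get_image("wrist");cv2.imwrite("pics/w9.png",im[:,:,::-1])
E
```

```text
clock: 11.32
tcp_pos: [0.5863, -0.0178, 0.0152]
eef_rot: [0.686, 0.728, 0.0, 0.0]
force: [-0.6, -0.6, 0.0]
opening: -0.0001
clock: 11.73
tcp_pos: [0.6035, -0.0167, 0.0147]
eef_rot: [0.686, 0.728, 0.0, 0.0]
force: [-2.1, 0.3, 1.5]
opening: 0.0001
[-2.08108097  0.31948696  1.5356535 ] [ 0.60349096 -0.01666538  0.01474438] [[-78.08497763 -33.94417154]]
```

View pics/w9.png

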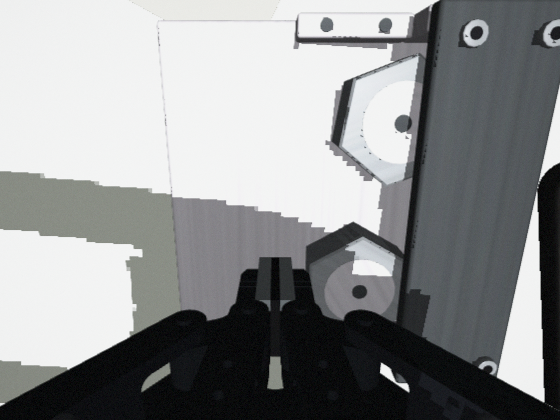

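Run:
```python
from h import *
C=cam("wrist")
print(toplate(ray(C,[(359,292)],.028)).round(1),toplate(ray(C,[(307,265),(309,306),(352,240)],.028)).round(1).tolist())
```

```text
[[-44.7 -34.2]] [[-65.9, -22.4], [-64.6, -40.6], [-48.9, -11.9]]
```

```bash
python3 -m pendant '[[0,0.004,0,0,0],[0,0.008,0,0,0],[0,0.012,0,0,0],[0,0.016,0,0,0],[0,0.019,0,0,0]]'; python3 -m pendant '[[0,0.0005,0,0,0],[0,0.001,0,0,0],[0,0.0015,0,0,0],[0,0.002,0,0,0],[0,0.002,0,0,0]]'
python3 - <<'E'
from h import *
s=env.sense()
print(s["force"],s["tcp_pos"],toplate([s["tcp_pos"]]))
im=env.get_image("wrist");cv2.imwrite("pics/w10.png",im[:,:,::-1])
E
```

```text
clock: 12.2
tcp_pos: [0.6225, -0.0155, 0.0146]
eef_rot: [0.686, 0.728, 0.0, 0.0]
force: [-0.2, -0.3, -0.3]
opening: 0.0002
clock: 12.62
tcp_pos: [0.6239, -0.0154, 0.0147]
eef_rot: [0.686, 0.728, -0.0, -0.0]
force: [-1.7, 0.0, 0.2]
opening: 0.0001
[-1.67891864  0.01256995  0.22653093] [ 0.6238879  -0.01541113  0.01471049] [[-57.64952846 -33.9152631 ]]
```

View pics/w10.png

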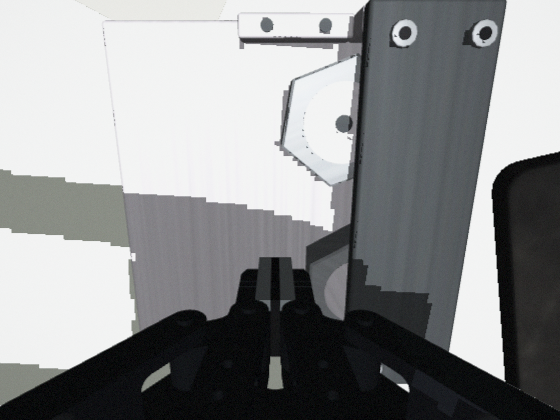

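```bash
python3 -m pendant '[[0,0.0005,0,0,0],[0,0.001,0,0,0],[0,0.0015,0,0,0],[0,0.002,0,0,0],[0,0.002,0,0,0]]'; python3 -m pendant '[[0,0.0003,0,0,0],[0,0.0006,0,0,0],[0,0.0009,0,0,0],[0,0.001,0,0,0],[0,0.001,0,0,0]]'
```

```text
clock: 13.08
tcp_pos: [0.6261, -0.0153, 0.0147]
eef_rot: [0.686, 0.728, 0.0, 0.0]
force: [-1.0, -0.3, 0.8]
opening: 0.0001
clock: 13.5
tcp_pos: [0.627, -0.0152, 0.0147]
eef_rot: [0.686, 0.728, 0.0, 0.0]
force: [-1.2, 1.0, 1.3]
opening: 0.0003
```

```bash
python3 -m pendant '[[0,0.0002,0,0,0],[0,0.0004,0,0,0],[0,0.0006,0,0,0],[0,0.0007,0,0,0],[0,0.0007,0,0,0]]'
```

```text
clock: 13.92
tcp_pos: [0.6274, -0.0152, 0.0146]
eef_rot: [0.686, 0.728, -0.0, -0.0]
force: [-2.9, 0.1, 2.1]
opening: -0.0001
```

```bash
python3 -m pendant '[[0,0.0002,0,0,0],[0,0.0004,0,0,0],[0,0.0006,0,0,0],[0,0.0006,0,0,0],[0,0.0006,0,0,0]]'
```

```text
clock: 14.33
tcp_pos: [0.6274, -0.0152, 0.0145]
eef_rot: [0.686, 0.728, -0.001, -0.001]
force: [-6.9, -0.5, 4.8]
opening: 0.0001
```

```bash
python3 -m pendant '[[0,-0.006,0,0,0],[0,-0.015,0,0,0],[0,-0.024,0,0,0],[0.02,-0.024,0,0,0],[0.045,-0.024,0,0,0]]';python3 -m pendant '[[0.02,0,0,0,0],[0.021,0,0,0,0],[0.021,0,0,0,0],[0.021,0.002,0,0,0],[0.021,0.004,0,0,0]]'
python3 - <<'E'
from h import *
s=env.sense()
print(s["force"],s["tcp_pos"],toplate([s["tcp_pos"]]))
im=env.get_image("wrist");cv2.imwrite("pics/w11.png",im[:,:,::-1])
E
```

```text
clock: 14.75
tcp_pos: [0.6014, 0.0272, 0.0147]
eef_rot: [0.687, 0.727, 0.0, 0.0]
force: [-0.8, 0.7, 0.2]
opening: -0.0001
clock: 15.17
tcp_pos: [0.6046, 0.0487, 0.0147]
eef_rot: [0.686, 0.728, 0.0, 0.0]
force: [0.4, 0.6, 0.3]
opening: 0.0002
[0.38685767 0.55883542 0.27877504] [0.60457307 0.04873034 0.0147264 ] [[-73.08343131  31.26897826]]
```

View pics/w11.png

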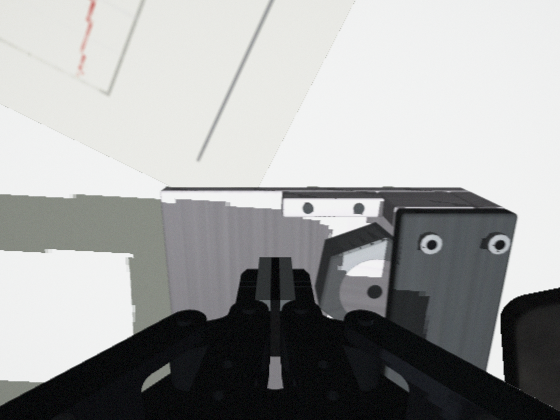

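```bash
python3 -m pendant '[[0,0.002,0,0,0],[0,0.004,0,0,0],[0,0.006,0,0,0],[0,0.008,0,0,0],[0,0.01,0,0,0]]';python3 -m pendant '[[0,0.001,0,0,0],[0,0.002,0,0,0],[0,0.003,0,0,0],[0,0.004,0,0,0],[0,0.004,0,0,0]]'
python3 - <<'E'
from h import *
s=env.sense()
print(s["force"],s["tcp_pos"],toplate([s["tcp_pos"]]))
im=env.get_image("wrist");cv2.imwrite("pics/w12.png",im[:,:,::-1])
E
```

```text
clock: 15.63
tcp_pos: [0.6143, 0.0499, 0.0146]
eef_rot: [0.686, 0.728, -0.0, -0.0]
force: [-1.9, -1.2, 0.7]
opening: -0.0002
clock: 16.05
tcp_pos: [0.6185, 0.0504, 0.0147]
eef_rot: [0.686, 0.728, 0.0, 0.0]
force: [-0.2, -0.5, -0.2]
opening: -0.0
[-0.23192871 -0.50586767 -0.22963705] [0.61849748 0.05041648 0.01467607] [[-59.08297071  32.11712343]]
```

View pics/w12.png

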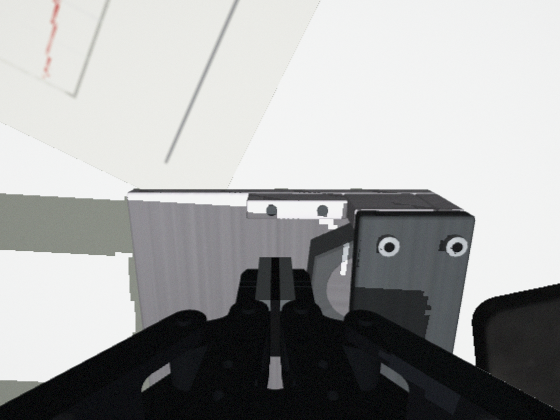

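Square now; about 5 mm to go.

```bash
python3 -m pendant '[[0,0.0007,0,0,0],[0,0.0014,0,0,0],[0,0.0021,0,0,0],[0,0.0028,0,0,0],[0,0.003,0,0,0]]';python3 -m pendant '[[0,0.0003,0,0,0],[0,0.0006,0,0,0],[0,0.0009,0,0,0],[0,0.001,0,0,0],[0,0.001,0,0,0]]'
```

```text
clock: 16.52
tcp_pos: [0.6214, 0.0505, 0.0146]
eef_rot: [0.686, 0.728, 0.0, 0.0]
force: [-1.0, -0.5, -0.5]
opening: -0.0004
clock: 16.93
tcp_pos: [0.6223, 0.0507, 0.0146]
eef_rot: [0.686, 0.728, 0.0, -0.0]
force: [-0.7, -0.3, -0.3]
opening: -0.0
```

```bash
python3 -m pendant '[[0,0.0002,0,0,0],[0,0.0004,0,0,0],[0,0.0006,0,0,0],[0,0.0007,0,0,0],[0,0.0007,0,0,0]]'
```

```text
clock: 17.35
tcp_pos: [0.6228, 0.0506, 0.0146]
eef_rot: [0.686, 0.728, -0.0, -0.0]
force: [-1.0, -0.1, 1.3]
opening: -0.0001
```

```bash
python3 -m pendant '[[0,0.0002,0,0,0],[0,0.0004,0,0,0],[0,0.0006,0,0,0],[0,0.0006,0,0,0],[0,0.0006,0,0,0]]'; python3 -c "
from h import *
s=env.sense();print(toplate([s['tcp_pos']]))"
```

```text
clock: 17.77
tcp_pos: [0.623, 0.0506, 0.0145]
eef_rot: [0.686, 0.728, -0.0, -0.0]
force: [-6.2, -1.5, 3.0]
opening: 0.0
[[-54.58029101  32.03804867]]
```

```bash
python3 -m pendant '[[0,-0.006,0,0,0],[0,-0.015,-0.005,0,0.01],[0,-0.025,-0.03,0,0.03],[0.01,-0.035,-0.065,-5,0.05],[0.03,-0.06,-0.085,-12,0.0854]]'
python3 - <<'E'
from h import *
s=env.sense();print(np.degrees(2*np.arctan2(s["eef_rot"][1],s["eef_rot"][0])),fromtcp(s,[.456,.2431,.1]).round(1))
E
```

```text
clock: 18.18
tcp_pos: [0.5655, 0.0758, 0.1034]
eef_rot: [0.605, 0.796, 0.002, 0.003]
force: [1.8, 0.6, 1.4]
opening: 0.0456
105.5190136937721 [[190.5 -60.8   2.5]]
```

```bash
python3 -m pendant '[[0.038,-0.012,0,0,0.0854],[0.076,-0.024,0,-1,0.0854],[0.114,-0.036,0,-1,0.0854],[0.152,-0.048,0,-1,0.0854],[0.19,-0.061,0,-1,0.0854]]';python3 -m pendant '[[0,0,0,0,0.0854],[0,0,0.01,0,0.0854],[0,0,0.015,0,0.0854],[0,0,0.015,0,0.0854],[0,0,0.015,0,0.0854]]'
python3 - <<'E'
from h import *
env.get_image("scene");s=env.sense();im=env.get_image("wrist");C=cam("wrist",s);print(np.degrees(2*np.arctan2(s["eef_rot"][1],s["eef_rot"][0])),s["tcp_pos"],fromtcp(s,[.456,.2431,.008]).round(1))
cv2.imwrite("pics/w13.png",im[:,:,::-1])
E
```

```text
clock: 18.6
tcp_pos: [0.4521, 0.2457, 0.1004]
eef_rot: [0.599, 0.801, 0.002, 0.001]
force: [0.2, 0.7, -0.2]
opening: 0.0854
clock: 19.02
tcp_pos: [0.4528, 0.2426, 0.0838]
eef_rot: [0.6, 0.8, -0.001, -0.0]
force: [-0.4, -0.0, 0.3]
opening: 0.0852
106.31861755985153 [0.45307866 0.24276178 0.08417069] [[-0.5  2.9 76.2]]
```

View pics/w13.png

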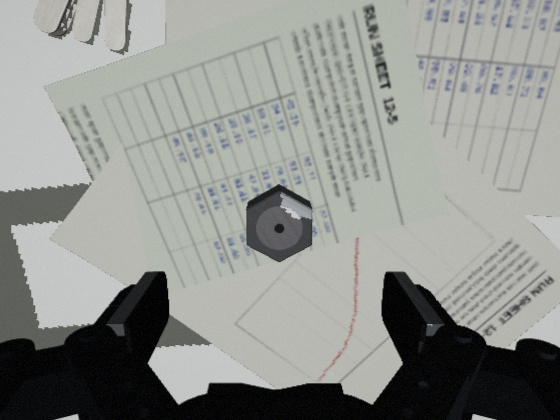

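Run:
```python
from h import *
s=env.sense();C=cam("wrist",s);print(fromtcp(s,ray(C,[(279,229)],.02)))
```

```text
[[-1.71040191  2.26547173 64.47788218]]
```

```bash
python3 -m pendant '[[-0.001,0.001,0.02,0,0.0854],[-0.002,0.002,0.045,0,0.0854],[-0.002,0.0023,0.065,0,0.0854],[-0.002,0.0023,0.075,0,0.0854],[-0.002,0.0023,0.077,0,0.0854]]' 40
python3 -m pendant '[[0,0,0,0,0.0854],[0,0,0,0,0.065],[0,0,0,0,0.05],[0,0,0,0,0.04],[0,0,0,0,0.03]]' 40
python3 -m pendant '[[0,0,0,0,0.03],[0,0,0,0,0.03],[0,0,-0.01,0,0.03],[0,0,-0.03,0,0.03],[0,0,-0.06,0,0.03]]' 40
```

```text
clock: 19.53
tcp_pos: [0.454, 0.2415, 0.0056]
eef_rot: [0.599, 0.801, -0.002, -0.001]
force: [-0.9, -0.5, 0.1]
opening: 0.0855
clock: 19.95
tcp_pos: [0.4561, 0.243, 0.0088]
eef_rot: [0.599, 0.801, 0.001, 0.001]
force: [2.0, 0.4, 36.9]
opening: 0.039
clock: 20.37
tcp_pos: [0.4524, 0.2417, 0.0659]
eef_rot: [0.599, 0.801, -0.003, -0.002]
force: [0.4, 0.6, -2.1]
opening: 0.0387
```

Run:
```python
from h import *
s=env.sense();print(np.degrees(2*np.arctan2(s["eef_rot"][1],s["eef_rot"][0])));t=fromplate([-85,-1])[0];print(t,fromtcp(s,[*t,.07]).round(1))
```

```text
106.44156488758925
[0.59461292 0.01580486] [[-256.9   72.4   -4.5]]
```

```bash
python3 -m pendant '[[-0.02,0.005,-0.01,2,0.03],[-0.06,0.015,-0.01,5,0.03],[-0.1,0.028,-0.01,9,0.03],[-0.14,0.04,-0.01,13,0.03],[-0.18,0.051,-0.01,13,0.03]]' 
python3 -m pendant '[[0,0,0,0,0.03],[0,0,0,0,0.03],[0,0,0,0,0.03],[0,0,0,0,0.03],[0,0,0,0,0.03]]'
python3 - <<'E'
from h import *
s=env.sense();print(np.degrees(2*np.arctan2(s["eef_rot"][1],s["eef_rot"][0])));t=fromplate([-85,-1])[0];print(t,fromtcp(s,[*t,.03]).round(1))
E
```

```text
clock: 20.78
tcp_pos: [0.5556, 0.0834, 0.0784]
eef_rot: [0.687, 0.727, 0.0, 0.0]
force: [0.9, 1.1, -1.8]
opening: 0.0389
clock: 21.2
tcp_pos: [0.554, 0.086, 0.0775]
eef_rot: [0.685, 0.729, -0.0, -0.0]
force: [-0.1, 0.3, -1.1]
opening: 0.0386
93.54899715628775
[0.59461292 0.01580486] [[-72.6  36.3  47.4]]
```

```bash
python3 -m pendant '[[-0.02,0.01,0,0,0.03],[-0.045,0.025,0,0,0.03],[-0.0725,0.036,0.005,0,0.03],[-0.0725,0.036,0.02,0,0.03],[-0.0725,0.036,0.03,0,0.03]]' 
python3 -m pendant '[[0,0,0,0,0.03],[0,0,0,0,0.03],[0,0,0.005,0,0.03],[0,0,0.005,0,0.03],[0,0,0.005,0,0.03]]'
python3 - <<'E'
from h import *
env.get_image("scene")
s=env.sense();print(np.degrees(2*np.arctan2(s["eef_rot"][1],s["eef_rot"][0])));t=fromplate([-85,-1])[0];print(t,fromtcp(s,[*t,.014]).round(1))
im=env.get_image("wrist");cv2.imwrite("pics/w14.png",im[:,:,::-1])
E
```

```text
clock: 21.62
tcp_pos: [0.5956, 0.0144, 0.0473]
eef_rot: [0.686, 0.728, 0.0, 0.0]
force: [-0.9, 0.1, -2.3]
opening: 0.0388
clock: 22.03
tcp_pos: [0.5951, 0.0152, 0.0429]
eef_rot: [0.685, 0.728, 0.0, 0.0]
force: [0.6, 0.2, -0.8]
opening: 0.0387
93.48242086136398
[0.59461292 0.01580486] [[ 0.8 -0.7 29. ]]
```

View pics/w14.png

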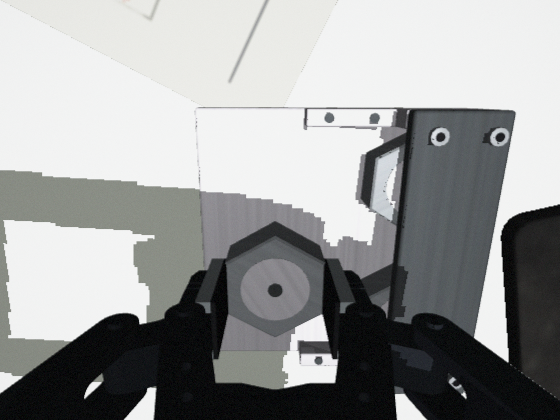

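```bash
python3 - <<'E'
from h import *
s=env.sense();C=cam("wrist",s)
print("A top face",toplate(ray(C,[(375,154),(371,207)],.028)).round(1).tolist(),"hole",toplate(ray(C,[(275,290)],.02+s["tcp_pos"][2]-.0085)),"C bottom corner",toplate(ray(C,[(362,288)],.008)))
im=cv2.imread("pics/w14.png");cv2.imwrite("pics/w14c.png",cv2.resize(im[100:340,330:430],(333,800))[:600]);cv2.imwrite("pics/w14c.png",cv2.resize(im[120:320,330:430],(300,600),interpolation=cv2.INTER_CUBIC))
E
python3 -m pendant '[[0.001,-0.001,0.008,0,0.03],[0.001,-0.001,0.015,0,0.03],[0.001,-0.001,0.019,0,0.03],[0.001,-0.001,0.022,0,0.03],[0.001,-0.001,0.022,0,0.03]]'
```

```text
A top face [[-41.0, 48.9], [-40.9, 24.8]] hole [[-84.46947514  -2.41450835]] C bottom corner [[-36.68069041 -27.42762772]]
clock: 22.55
tcp_pos: [0.5932, 0.0155, 0.0193]
eef_rot: [0.686, 0.728, -0.001, -0.001]
force: [-0.2, -0.1, -1.7]
opening: 0.0388
```

View pics/w14c.png

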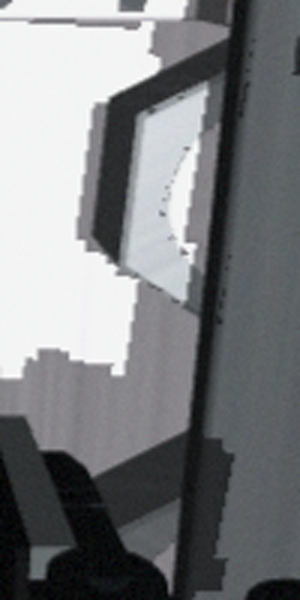

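```bash
python3 -m pendant '[[0.001,0,0,0,0.03],[0.002,0,0,0,0.03],[0.002,0,0.001,0,0.03],[0.002,0,0.002,0,0.03],[0.002,0,0.003,0,0.03]]';python3 -c "
from h import *
s=env.sense();print(s['force'],toplate([s['tcp_pos']]),s['tcp_pos'][2])"
```

```text
clock: 22.97
tcp_pos: [0.5943, 0.0174, 0.0178]
eef_rot: [0.686, 0.728, 0.0, 0.0]
force: [-0.2, -0.4, -2.5]
opening: 0.0391
[-0.15854025 -0.36244544 -2.46601274] [[-85.23080848   0.65350032]] 0.017841211439186454
```

```bash
python3 -m pendant '[[0.001,0,0.001,0,0.03],[0.0015,0,0.0015,0,0.03],[0.0015,0,0.002,0,0.03],[0.0015,0,0.002,0,0.03],[0.0015,0,0.002,0,0.03]]';python3 -m pendant '[[0,0,0,0,0.042],[0,0,0,0,0.046],[0,0,0,0,0.05],[0,0,-0.001,0,0.054],[0,0,-0.002,0,0.054]]'
python3 - <<'E'
from h import *
s=env.sense();print(s['force'],toplate([s['tcp_pos']]))
im=env.get_image("wrist");cv2.imwrite("pics/w15.png",im[:,:,::-1])
E
```

```text
clock: 23.38
tcp_pos: [0.5945, 0.0184, 0.0169]
eef_rot: [0.686, 0.728, -0.0, 0.001]
force: [-4.2, -1.3, 6.9]
opening: 0.0388
clock: 23.8
tcp_pos: [0.5938, 0.0191, 0.0175]
eef_rot: [0.686, 0.728, -0.0, -0.0]
force: [1.2, 0.3, 0.5]
opening: 0.0538
[1.19930357 0.26112252 0.46340525] [[-85.57562208   2.29731349]]
```

View pics/w15.png

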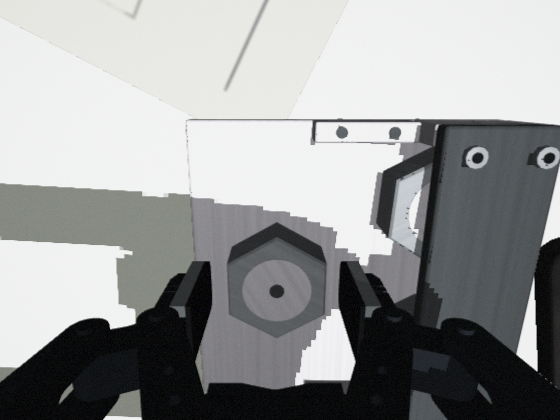

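```bash
python3 - <<'E'
from h import *
s=env.sense();C=cam("wrist",s)
print("hole",toplate(ray(C,[(277,291)],.028)),"A",toplate(ray(C,[(398,178),(391,237)],.028)).round(1).tolist())
E
python3 -m pendant '[[0,0,-0.015,0,0.054],[0,0,-0.035,0,0.054],[0,-0.005,-0.035,0,0.04],[0,-0.025,-0.035,0,0.02],[-0.002,-0.045,-0.035,0,0]]'; python3 -m pendant '[[0,0,0,0,0],[0,0,0,0,0],[0,0,0.01,0,0],[0,0,0.025,0,0],[0,0,0.037,0,0]]'
python3 - <<'E'
from h import *
s=env.sense()
print(s["force"],s["tcp_pos"],toplate([s["tcp_pos"]]))
im=env.get_image("wrist");cv2.imwrite("pics/w16.png",im[:,:,::-1])
E
```

```text
hole [[-84.80274402   0.65795188]] A [[-39.9, 47.9], [-40.3, 24.4]]
clock: 24.27
tcp_pos: [0.5492, 0.0144, 0.0528]
eef_rot: [0.685, 0.728, 0.0, 0.001]
force: [-0.4, -0.1, -0.6]
opening: 0.0187
clock: 24.68
tcp_pos: [0.5501, 0.0142, 0.0147]
eef_rot: [0.686, 0.728, 0.0, 0.0]
force: [-0.1, -0.8, 0.0]
opening: -0.0002
[-0.06967409 -0.80082386  0.00778488] [0.55009493 0.01422753 0.01467383] [[-1.29532461e+02  9.49875397e-02]]
```

View pics/w16.png

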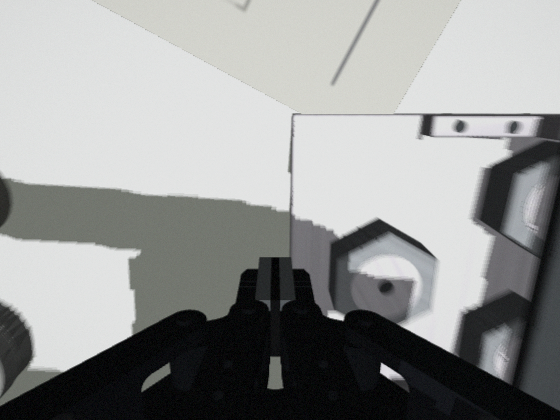

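```bash
python3 -c "
import cv2
im=cv2.imread('pics/w16.png');cv2.imwrite('pics/w16c.png',cv2.resize(im[130:420,410:560],(310,600),interpolation=cv2.INTER_CUBIC))"
```

```text
(no output)
```

View pics/w16c.png

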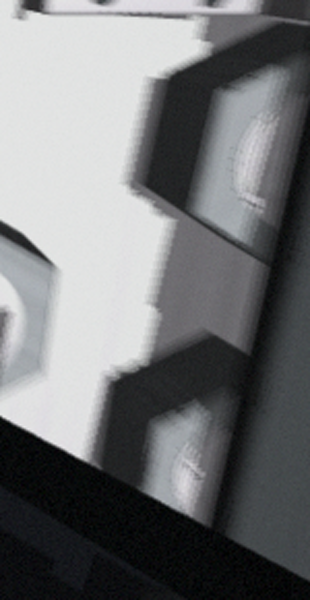

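```bash
python3 - <<'E'
from h import *
s=env.sense();C=cam("wrist",s)
print(toplate(ray(C,[(482.5,341),(502,236),(515.5,172.5)],.028)).round(1).tolist(),toplate(ray(C,[(461,316),(475,219.5)],.008)).round(1).tolist(), toplate(ray(C,[(386,287)],.028)))
E
python3 -m pendant '[[0,0.005,0,0,0],[0,0.01,0,0,0],[0,0.015,0,0,0],[0,0.02,0,0,0],[0,0.025,0,0,0]]'; python3 -m pendant '[[0,0.004,0,0,0],[0,0.008,0,0,0],[0,0.012,0,0,0],[0,0.015,0,0,0],[0,0.017,0,0,0]]'
python3 - <<'E'
from h import *
s=env.sense()
print(s["force"],s["tcp_pos"],toplate([s["tcp_pos"]]))
im=env.get_image("wrist");cv2.imwrite("pics/w17.png",im[:,:,::-1])
E
```

```text
[[-47.3, -20.4], [-47.6, 25.4], [-47.2, 49.4]] [[-46.2, -21.8], [-47.2, 25.2]] [[-88.88628224   4.09966538]]
clock: 25.15
tcp_pos: [0.5753, 0.0158, 0.0163]
eef_rot: [0.686, 0.728, 0.0, 0.0]
force: [-1.2, 1.0, 0.6]
opening: 0.0002
clock: 25.57
tcp_pos: [0.5916, 0.0168, 0.0158]
eef_rot: [0.686, 0.728, 0.0, 0.0]
force: [-1.0, -0.3, 0.1]
opening: -0.0
[-0.95811154 -0.32748296  0.06839225] [0.59155501 0.01676096 0.01576913] [[-87.99507697   0.13774981]]
```

View pics/w17.png

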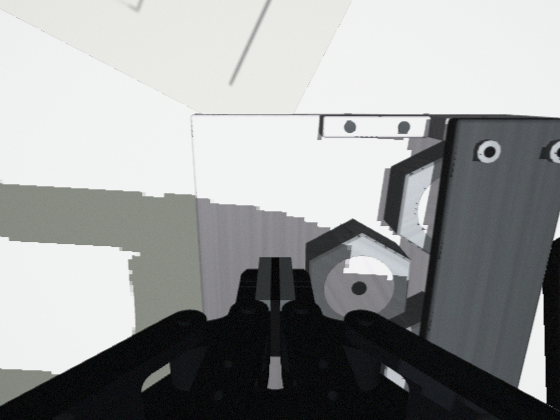

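Run:
```python
from h import *
s=env.sense();C=cam("wrist",s)
print("B",toplate(ray(C,[(359,288)],.028)).round(1),toplate(ray(C,[(307,260),(310,306),(353,237),(409,264)],.028)).round(1).tolist(),"A",toplate(ray(C,[(403,174),(398,233)],.028)).round(1).tolist(),toplate(ray(C,[(386,224)],.008)).round(1).tolist())
im=cv2.imread('pics/w17.png');cv2.imwrite('pics/w17c.png',cv2.resize(im[130:350,290:460],(464,600),interpolation=cv2.INTER_CUBIC))
```

```text
B [[-54.2   1. ]] [[-75.4, 13.3], [-73.7, -7.2], [-58.0, 23.0], [-35.2, 11.6]] A [[-41.2, 47.7], [-40.8, 24.7]] [[-39.2, 21.4]]
```

View pics/w17c.png

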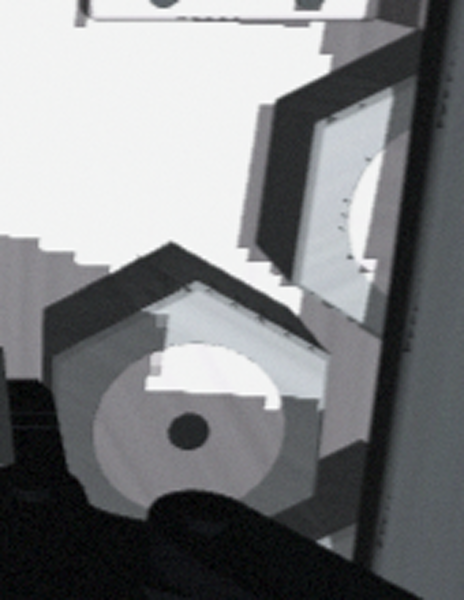

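```bash
python3 -m pendant '[[0,0.002,0,0,0],[0,0.004,0,0,0],[0,0.006,0,0,0],[0,0.008,0,0,0],[0,0.009,0,0,0]]'; python3 -m pendant '[[0,0.0005,0,0,0],[0,0.001,0,0,0],[0,0.0015,0,0,0],[0,0.002,0,0,0],[0,0.002,0,0,0]]'
```

```text
clock: 26.03
tcp_pos: [0.6004, 0.0173, 0.0156]
eef_rot: [0.686, 0.728, 0.0, 0.0]
force: [-0.6, 0.6, 0.2]
opening: 0.0002
clock: 26.45
tcp_pos: [0.602, 0.0174, 0.0156]
eef_rot: [0.686, 0.728, -0.0, -0.0]
force: [-0.3, -0.0, 0.3]
opening: -0.0005
```

```bash
python3 -m pendant '[[0,0.0003,0,0,0],[0,0.0006,0,0,0],[0,0.0009,0,0,0],[0,0.001,0,0,0],[0,0.001,0,0,0]]'
python3 - <<'E'
from h import *
s=env.sense()
print(s["force"],s["tcp_pos"],toplate([s["tcp_pos"]]))
im=env.get_image("wrist");cv2.imwrite('pics/w18c.png',cv2.resize(im[130:350,230:400,::-1],(464,600),interpolation=cv2.INTER_CUBIC))
E
```

```text
clock: 26.87
tcp_pos: [0.6031, 0.0175, 0.0156]
eef_rot: [0.686, 0.728, -0.0, -0.0]
force: [-0.2, -0.6, 0.1]
opening: 0.0002
[-0.23071445 -0.58949288  0.07424498] [0.60307745 0.01749908 0.01560409] [[-76.44910952   0.18360457]]
```

View pics/w18c.png

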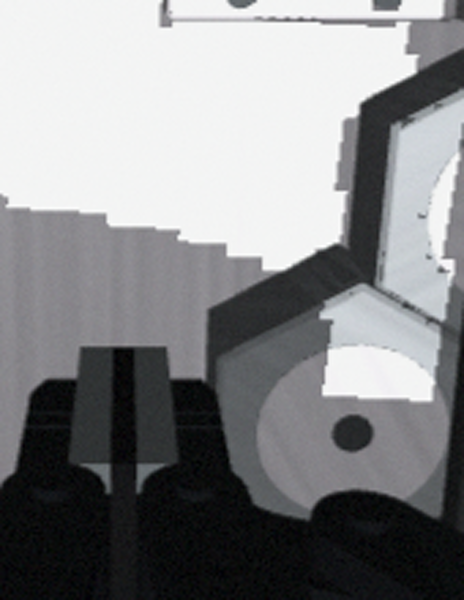

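```bash
python3 -m pendant '[[0,0.0003,0,0,0],[0,0.0006,0,0,0],[0,0.0009,0,0,0],[0,0.001,0,0,0],[0,0.001,0,0,0]]'
```

```text
clock: 27.33
tcp_pos: [0.6039, 0.0175, 0.0156]
eef_rot: [0.686, 0.728, -0.0, -0.0]
force: [-2.1, -0.3, 0.8]
opening: -0.0001
```

```bash
python3 -m pendant '[[0,0.0002,0,0,0],[0,0.0004,0,0,0],[0,0.0006,0,0,0],[0,0.0007,0,0,0],[0,0.0007,0,0,0]]'
```

```text
clock: 27.75
tcp_pos: [0.6041, 0.0175, 0.0155]
eef_rot: [0.686, 0.728, -0.001, -0.0]
force: [-4.2, -2.4, 3.6]
opening: -0.0001
```

```bash
python3 -m pendant '[[0,0.0002,0,0,0],[0,0.0004,0,0,0],[0,0.0006,0,0,0],[0,0.0007,0,0,0],[0,0.0007,0,0,0]]'
```

```text
clock: 28.17
tcp_pos: [0.6043, 0.0175, 0.0155]
eef_rot: [0.686, 0.728, -0.001, -0.001]
force: [-6.7, -1.9, 4.3]
opening: 0.0
```

Run:
```python
from h import *
s=env.sense();C=cam("wrist",s)
print(s["force"],s["tcp_pos"],toplate([s["tcp_pos"]]), toplate([[.6274,-.0152],[.623,.0506]]))
im=env.get_image("wrist");cv2.imwrite('pics/w19.png',im[:,:,::-1]);cv2.imwrite('pics/w19c.png',cv2.resize(im[130:350,230:400,::-1],(464,600),interpolation=cv2.INTER_CUBIC))
```

```text
[-6.72424318 -1.86595391  4.25378666] [0.60426936 0.01745687 0.01546805] [[-7.52618712e+01  6.99960430e-02]] [[-54.13109272 -33.91511169]
 [-54.57754347  32.03032546]]
```

View pics/w19c.png

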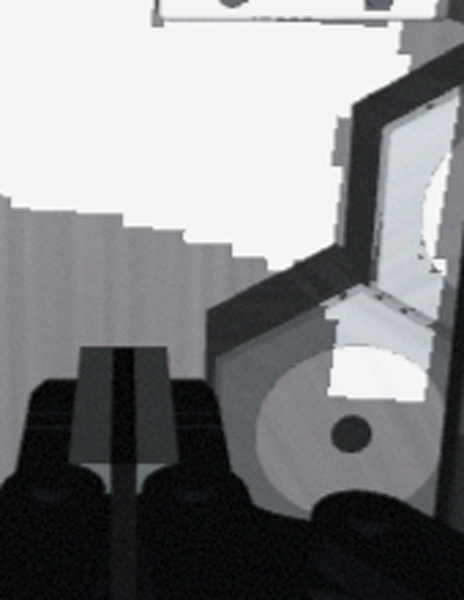

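```bash
python3 -m pendant '[[0,-0.005,0,0,0],[0,-0.012,-0.01,0,0],[0,-0.02,-0.04,0,0],[-0.02,-0.025,-0.075,0,0],[-0.05,-0.025,-0.1,0,0]]'; python3 -m pendant '[[-0.01,0,0,0,0],[-0.01,0,0,0,0],[-0.01,0,0,0,0],[-0.01,0,0,0,0],[-0.01,0,0,0,0]]'
python3 - <<'E'
from h import *
env.get_image("scene")
s=env.sense();C=cam("wrist",s);print(s["tcp_pos"].tolist(),s["eef_rot"].tolist())
im=env.get_image("wrist");cv2.imwrite('pics/w20.png',im[:,:,::-1])
E
```

```text
clock: 28.63
tcp_pos: [0.5837, -0.032, 0.1179]
eef_rot: [0.684, 0.729, 0.001, 0.001]
force: [1.4, 1.1, 0.6]
opening: 0.0001
clock: 29.05
tcp_pos: [0.5832, -0.0427, 0.1141]
eef_rot: [0.685, 0.728, -0.0, -0.001]
force: [0.8, 0.5, 0.1]
opening: 0.0003
[0.583278147871547, -0.04265586528043226, 0.11418426356184484] [0.6852161793212284, 0.7283387829681707, -0.00048072570594785306, -0.0010833852766557002]
```

View pics/w20.png

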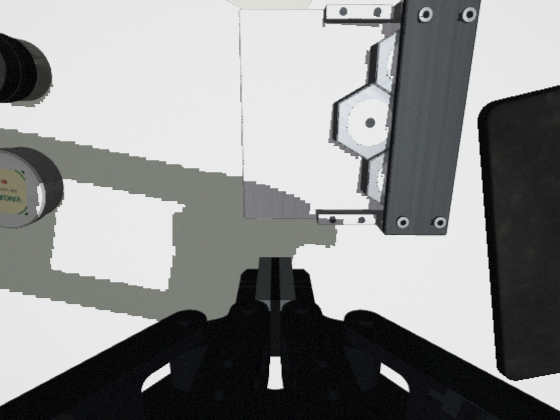

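Run:
```python
import cv2
im=cv2.imread('pics/w20.png');cv2.imwrite('pics/w20c.png',cv2.resize(im[20:220,310:410],(400,800),interpolation=cv2.INTER_CUBIC)[0:600]);cv2.imwrite('pics/w20d.png',cv2.resize(im[20:220,310:410],(400,800),interpolation=cv2.INTER_CUBIC)[300:])
```

```text
(no output)
```

View pics/w20c.png

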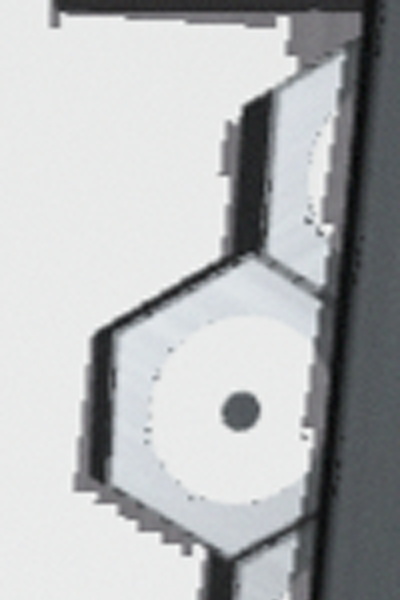

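View pics/w20d.png

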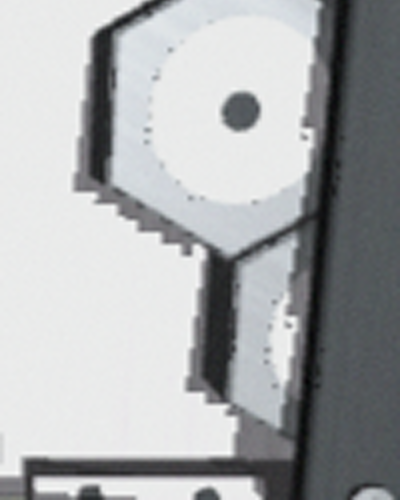

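Run:
```python
from h import *
s=env.sense();C=cam("wrist",s)
def P(a): return (310+a[0]/4-.4,20+a[1]/4-.4)
for n,l in dict(A=[(274,92),(266,248)],C=[(237,560),(229,690)],B=[(113,328),(105,483)],hole=[(240,411)]).items():
    X=toplate(ray(C,[P(a) for a in l],.028)); print(n,X.round(1).tolist(), (X.mean(0)+[20 if n!="hole" else 0,0]).round(1), np.degrees(np.arctan2(*(X[0]-X[-1]))).round(1))
print("bridge",toplate(ray(C,[(402,3),(386,233)],.04)).round(1).tolist(),"floor",toplate(ray(C,[(240,12),(244,218)],.008)).round(1).tolist())
```

```text
A [[-40.5, 46.3], [-40.0, 25.0]] [-20.3  35.6] -1.6
C [[-40.7, -21.7], [-40.4, -42.9]] [-20.5 -32.3] -0.9
B [[-62.1, 13.5], [-62.2, -9.7]] [-42.2   1.9] 0.1
hole [[-42.0, 1.3]] [-42.    1.3] 0.0
bridge [[-32.5, 64.1], [-29.3, -66.7]] floor [[-121.9, 66.2], [-122.4, -67.4]]
```

```bash
python3 -c "
from h import *
s=env.sense();print(s['joint_velocities'].round(3),s['force']);print(env.hand_in())"
```

```text
[-0.002 -0.003 -0.005 -0.004  0.003 -0.001] [0.20750473 0.58795964 0.12519063]
the job is handed in; nothing more can be done
None
```

The three blanks are loaded close-packed on the plate, and I handed the job in at about 29 s of the 72 s limit. I put one bench blank on the right half and slid it to the back wall. Then I squared the blank already on the plate and slid it home on the left, and pushed the last one into the notch.

**Positions:** The last wrist picture gives these centres in the plate frame (x into the wall, y left):

| Blank | x (mm) | y (mm) | Angle off square |
|---|---|---|---|
| Left back row | -20.3 | 35.6 | 1.6° |
| Right back row | -20.5 | -32.3 | 0.9° |
| Third | -42 | 1.5 | 0.1° |

- **Limits:** The back-row centres may be at most 22 mm from the wall. The third is about 40.4 mm from each neighbour, against a limit of 41.5 mm. The angle limit is 0.08 rad, about 4.6°.
- **Forces:** I read no more than 7 N while seating each blank. While the jaws were closing on the two bench blanks, the sensor read about 37 N upward. That happened over the bench, away from the plate, and had gone by the next reading.

**Disagreements:**
- One wrist picture taken while the arm was still settling put the blanks about 7 mm off in x. I ignored it except for relative positions.
- The bridge's front edge measured about 1.4° different in the last picture from my first estimate. That is small against the angle limit.
- The right-hand blank first sat about 3 mm too far towards the side wall, so I regripped and shifted it before sliding it in.

I steered clear of the mounts, loupe and tin, but I did not measure their positions again at the end.

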